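Set up a falling-ball viscosity test and present the ball

TASK

Get the falling-ball test ready: take the white backing plate out of its rack and slide it edge-down, upright, fully home and centred into the slot of the stand behind the measuring cylinder, and let go of it. Then pick up the ball tray by its handle and bring it right beside the cylinder, its underside a little above the cylinder's mouth but not over it, so that the analyst can take the ball: finish there, still holding the tray steady and level in the air. The steel ball must stay in its seat, untouched by the gripper, and the cylinder, timer, dropper bottle and beaker must stay where they are.

Things in the scene. Friction and masses are not known exactly. Their poses are not given: they have to be found in the camera images.
- backing_plate: flat white plastic plate with two black timing lines, 100 wide (its y), 5 thick (its x), 200 tall (its z), on top of it a black grip block 10 thick (x), 44 wide (y), reaching from 190 to 232 mm above the lower edge; the same front and back; 0.12 to 0.2 kg. Origin: middle of its lower edge; z points up the plate. At the start it stands upright in the front slot of the plate rack, lower edge 6 mm above the bench; that slot is 8 mm wide and 24 mm deep
- plate_grip (a point): middle of the part of the black grip block to pinch, 217 mm above the plate's lower edge; pinch across x (10 mm)
- plate_rack: low grey plastic rack, 110 (x) x 116 (y) x 30 mm, fixed, with two slots along its y at x = -27 (where the plate starts) and x = +27 mm (empty). Origin: centre of its underside, on the bench
- stand: fixed falling-ball stand: dark base plate 150 (x) x 120 (y) x 8 mm, on it at x = +45 mm two aluminium bars, 104 long in y and 28 high, 12 thick each, with half-round tops (radius 6), that leave a slot 6.5 wide along y. Origin: centre of the base's underside, on the bench. The measuring cylinder stands on the base at about x = -45 mm
- stand_slot (a point): middle of the slot's floor, 8 mm above the bench, 28 mm below the tops of the bars; axes as the stand's (x across the slot, y along it). Where the middle of the plate's lower edge goes
- cylinder: clear measuring cylinder with a blue six-sided foot, loose, 45x51x182 mm; origin: centre of its underside
- cylinder_mouth (a point): centre of the cylinder's mouth, at its top, 182 mm above its underside and 190 mm above the bench
- ball_tray: small tray, grey floor with aluminium rim, 86 (x) x 118 (y) x 18 mm, 0.15 to 0.3 kg, with three seats (shallow holes) along its y; a flat steel strap handle arches over it along y, 124 long, top at 90 mm, with a black grip at its middle 12 thick (x), 56 long (y), from 70 to 92 mm above the underside. Origin: centre of its underside; stands on the bench at the start
- tray_grip (a point): middle of the tray's black grip, 81 mm above its underside, over the middle of the tray; pinch across x (12 mm)
- tray_seat (a point): where the ball's centre is when it lies in the middle seat, 19.6 mm above the tray's underside. The seat is a 9.5 mm hole: the ball rolls out if the tray is tipped or jerked by more than about 30 degrees' worth
- ball_center (a point): centre of the bright steel ball, 18 mm across, 24 g, loose in the tray's middle seat
- timer: small white digital timer lying on the bench, 60x62x20 mm, loose; origin: centre of its underside
- indicator: amber dropper bottle with a red bulb, 38x38x107 mm, loose; origin: centre of its underside
- beaker: clear empty beaker, 57x57x71 mm, loose; origin: centre of its underside
Not all that is in view belongs to the job. What is shaped like the cylinder but red is not meant.

How it is judged:
By the outcome, as a careful person would: the job done as asked, in the order asked, and still so for the second after the job is handed in, while the arm keeps its last pose, push and grip.
It also fails if it takes over 67 s, if anything falls off the work surface, if the arm or the gripper's body presses on something with over 40 N, if the wrist force passes 120 N, or if a joint passes its speed limit or range.

ROBOT

A 7-joint arm with a two-finger parallel gripper is mounted at the origin on a cart in front of the work surface, level with it; the furniture and walls round the work are solid. World frame = base frame: x ahead of the robot, y to its left, z up, the work surface at z = 0. Lengths are in m, angles in rad, forces in N, time in s.
With the tool pointing down it reaches from about 0.4 to 0.875 m from the base axis. Payload 19.3 kg.
Tool frame: the origin (TCP) lies midway between the tips of the shut fingers; the grasp point (between the pads) lies 19 mm behind it; z points along the fingers, y is the line along which they close (so a half turn about z gives the same grasp; the last joint's range is limited). The gripper opens to 85 mm and grips with 20 to 120 N. Pads are 22 mm wide; open, the fingers measure 114 mm over their backs; the gripper's body (76 mm by 85 mm) begins 54 mm behind the grasp point. The pads swing forward as they close: fully open they stand 13 mm farther back than shut.
Start: joints at [-1.317, 0.521, -0.036, 1.599, 0.021, 1.021, -0.113], TCP at [0.199, 0.593, 0.231] pointing down, gripper open.
Joint ranges: [-2.91, 2.91], [-0.3, 2.13], [-1.5, 1.42], [0.17, 2.43], [-1.26, 4.41], [0.16, 1.93], [-2.52, 2.52]. Speed limits (rad/s): [1.89, 1.89, 2.39, 2.39, 3.01, 3.01, 3.01].

INTERFACE

Orientations are given as [roll, pitch, yaw] about the fixed x, y, z axes, in that order (R = Rz(yaw) Ry(pitch) Rx(roll)).
In Python, from workcell import telemetry, grab_frame, calibration, bot, outline_of, landmark_of gives the robot as it stands. The module is installed in compiled form; this text tells all that it offers.
- The arm moves only by the shell command python3 -m inch 'ROWS' [FORCE]. ROWS is JSON, a list of rows, each a list of 7 numbers: the shift along the tool's x, y, z in m, then the turn, a rotation vector about the tool's x, y, z in rad, then the closure, from 0 (fully open) to 1 (shut). A call has 1 to 5 rows; each row shifts and turns the commanded pose from where the row before left it, along the tool's axes as they then stand; what a row does not reach is not made up. A row lasts 1/10 s, in which the tool goes at most 50 mm and 8.59 degrees, less where a joint would pass 70% of its speed; a pose out of reach is approached as far as the arm can. A call is refused whole if a number of a shift passes 0.05 or a number of a turn 0.15, either way. A call with a gripper value outside its range is refused whole. The fingers move at their own pace and stop on an object; FORCE is the grip in N (left out, the last holds). Time passes only in rows, so rows that do not move let the fingers close. It gives the time, the measured TCP pose, the force, the opening and the grip force at its end, in the units of the state.
- telemetry.observe(): the state, without advancing time (a new reading comes with each control period).
- grab_frame(name): name is "scene" or "side" or "wrist"; returns the picture (480x640x3 uint8, red, green, blue); there is no depth.
- calibration(name): a dict with "fovy" (degrees; the focal length in pixels is half the picture's height over the tangent of half this angle, whatever the lens; pixels are square), "cx", "cy" (the principal point, pixels), "pose" (4x4, takes a point from camera to world coordinates). Camera axes: x right, y down, z forward; pixel columns grow to the right and rows downward; lengths in m; the calibration is good to about 2 mm. A picture is of the moment at which its call begins: read the wrist's pose just before it. calibration takes no time and is no camera call; for the wrist camera it gives the pose at the moment of the call.
- bot.job_done(): hands the job in; it is judged then, once.
Trained networks look in the newest picture that a camera, given by its name, has taken for a name from the list of things; names that differ only in an ending like _2 or _b are one class to them, and where a whole thing is asked for, a point or a joint stands for the part that bears it (a point fixed in the world has none). Each returns a list of dicts, best first, with "score" (0 to 1); they miss things now and then, are a little off and sometimes report something else, mostly with a low value. They report only what shows in the picture. A call takes as long as a camera call. They do not tell look-alikes from the thing itself.
- outline_of(label, camera): "region" (480x640 bool, what is visible of it) and "rect" ([left, top, right, bottom] in pixels, round what is visible of it).
- landmark_of(label, camera): "xy" ([column, row] in pixels: a listed point, or the origin of a listed thing).
The state is a dict: "clock": time; "qpos": joint angles; "qd": joint speeds; "joint_efforts": joint torques, N m; "position": TCP position; "tool_rot": TCP orientation; "force": force on the tool from outside, world axes, zero at the start; "moment": the same for the moment, N m; "grip_width": finger opening in m; "finger_force": force on a finger pad.
Only numpy, scipy, OpenCV 4.12 (cv2) and the standard library are available. Lean on these libraries where they do the work, as an engineer would, in place of code of your own. Each camera call takes 0.05 s, during which the arm holds its last target. There are 200 camera calls.

## Working session

There is one attempt and no reset: what is moved stays moved. The work goes in short steps, Python scripts to look and compute and a shell command to move; the robot and the scene stay as the last step left them, time stands still between calls to the robot, and variables do not carry over. Pictures are saved under pics/ and viewed, at most 13 in all, crops included, and the job is handed in when it is done.

```bash
mkdir -p pics; cat > h.py <<'E'
import numpy as np, cv2, json
from scipy.spatial.transform import Rotation as R
from workcell import telemetry, grab_frame, calibration, bot, outline_of, landmark_of
def ray(cal,uv):
    f=240/np.tan(np.radians(cal["fovy"])/2); T=np.array(cal["pose"])
    d=T[:3,:3]@np.array([(uv[0]-cal["cx"])/f,(uv[1]-cal["cy"])/f,1]); return T[:3,3],d/np.linalg.norm(d)
def proj(cal,p):
    f=240/np.tan(np.radians(cal["fovy"])/2); T=np.array(cal["pose"]); q=T[:3,:3].T@(np.array(p)-T[:3,3])
    return np.array([cal["cx"]+f*q[0]/q[2],cal["cy"]+f*q[1]/q[2]])
def tri(rays):
    A=np.zeros((3,3));b=np.zeros(3)
    for o,d in rays:
        P=np.eye(3)-np.outer(d,d);A+=P;b+=P@o
    p=np.linalg.solve(A,b); return p,[round(1000*np.linalg.norm((np.eye(3)-np.outer(d,d))@(p-o)),1) for o,d in rays]
def onz(r,z): o,d=r; return o+d*(z-o[2])/d[2]
def shot(cam,name=None):
    cal=calibration(cam); im=grab_frame(cam)
    if name: cv2.imwrite(f"pics/{name}.png",im[:,:,::-1])
    return cal,im
E
cat > a.py <<'E'
from h import *
s=telemetry.observe(); print({k:np.round(v,3).tolist() for k,v in s.items()})
L=["plate_grip","backing_plate","plate_rack","stand_slot","stand","cylinder_mouth","cylinder","tray_grip","ball_tray","ball_center","timer","indicator","beaker"]
D={}
for c in ["scene","side","wrist"]:
    cal,im=shot(c,c+"0"); print(c,np.round(cal["pose"],3).tolist(),cal["fovy"])
    for l in L:
        for d in landmark_of(l,c)[:2]:
            print(c,l,round(d["score"],2),np.round(d["xy"]).tolist())
            D.setdefault(l,[]).append((c,d["score"],ray(cal,d["xy"])))
for l,v in D.items():
    r=[next((x[2] for x in v if x[0]==c),None) for c in ["scene","side"]]
    if all(x is not None for x in r): p,e=tri(r); print(l,np.round(p,4),e)
E
python3 a.py
```

```text
{'clock': 0.0, 'qpos': [-1.317, 0.522, -0.036, 1.6, 0.021, 1.021, -0.113], 'qd': [-0.001, -0.0, -0.0, 0.0, -0.001, -0.002, 0.002], 'joint_efforts': [0.0, -92.709, 1.98, -36.996, 0.018, 0.008, 0.0], 'position': [0.199, 0.592, 0.231], 'tool_rot': [-3.14, 0.0, 2.818], 'force': [0.006, -0.0, -0.093], 'moment': [-0.011, -0.014, 0.041], 'finger_force': 0.0, 'grip_width': 0.086}
scene [[0.646, -0.552, 0.528, 0.093], [-0.764, -0.465, 0.448, -0.388], [-0.001, -0.692, -0.722, 0.762], [0.0, 0.0, 0.0, 1.0]] 56.96263142351074
scene plate_grip 0.97 [442.0, 307.0]
scene plate_grip 0.31 [217.0, 303.0]
scene backing_plate 0.94 [420.0, 372.0]
scene plate_rack 0.96 [427.0, 362.0]
scene stand_slot 0.62 [331.0, 263.0]
scene stand 0.83 [312.0, 275.0]
scene cylinder_mouth 0.77 [271.0, 187.0]
scene cylinder_mouth 0.71 [297.0, 228.0]
scene cylinder 0.81 [274.0, 250.0]
scene cylinder 0.75 [305.0, 286.0]
scene tray_grip 0.76 [203.0, 226.0]
scene ball_tray 0.92 [215.0, 250.0]
scene ball_center 0.5 [215.0, 243.0]
scene ball_center 0.23 [214.0, 252.0]
scene timer 0.64 [218.0, 308.0]
scene timer 0.44 [213.0, 245.0
[... 1306 characters left out ...]
plate_rack [ 0.5231 -0.2818  0.0162] [np.float64(1.7), np.float64(1.7)]
stand_slot [0.591  0.0024 0.0226] [np.float64(1.9), np.float64(1.9)]
stand [ 0.5511 -0.0334 -0.1275] [np.float64(119.3), np.float64(119.3)]
cylinder_mouth [0.5568 0.1328 0.1916] [np.float64(1.0), np.float64(1.0)]
cylinder [ 0.5323  0.1237 -0.0334] [np.float64(43.7), np.float64(43.7)]
ball_tray [0.4634 0.245  0.0015] [np.float64(0.3), np.float64(0.3)]
ball_center [0.4522 0.2206 0.047 ] [np.float64(3.6), np.float64(3.6)]
timer [ 0.3701  0.1269 -0.0063] [np.float64(5.9), np.float64(5.9)]
indicator [ 0.6636 -0.1791  0.0196] [np.float64(2.8), np.float64(2.8)]
beaker [ 0.6795  0.2276 -0.0081] [np.float64(1.8), np.float64(1.8)]
```

```bash
python3 -c "
import cv2,numpy as np
cv2.imwrite('pics/crop_scene.png',cv2.resize(cv2.imread('pics/scene0.png')[130:430,130:530],None,fx=2,fy=2))
cv2.imwrite('pics/crop_side.png',cv2.resize(cv2.imread('pics/side0.png')[150:450,180:500],None,fx=2,fy=2))"
```

```text
(no output)
```

View pics/crop_scene.png

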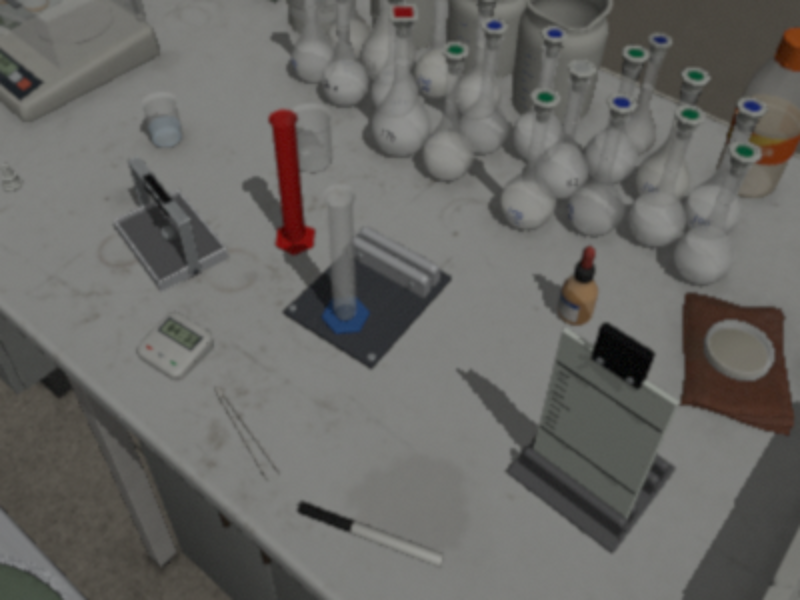

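View pics/crop_side.png

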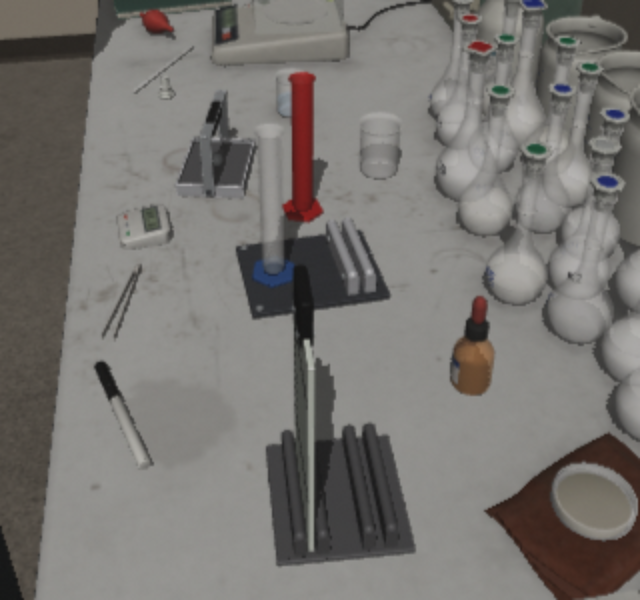

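The scene crop shows the plate in its rack at full-frame (430,330). The clear cylinder with the blue foot is on the stand at about (300,260), with the red look-alike beside it. The tray is at about (215,250). In the side crop the clear cylinder's mouth is at about (314,216), so the first triangulation matched the red cylinder. I'll swing over the stand, raised, and look from there.

```bash
python3 -m inch '[[0,0,-0.04,0,0,0,0],[0,0,-0.05,0,0,0,0],[0,0,-0.05,0,0,0,0],[-0.03,0,-0.03,0,0,0.05,0],[-0.05,0,0,0,0,0.08,0]]' | tail -c 300
python3 -m inch '[[-0.05,0,0,0,0,0.08,0],[-0.05,0,0,0,0,0.08,0],[-0.05,0,0,0,0,0.08,0],[-0.05,0,0,0,0,0.08,0],[-0.05,0,0,0,0,0.08,0]]' >/dev/null
python3 -m inch '[[-0.05,0,0,0,0,0.08,0],[-0.05,0,0,0,0,0.08,0],[-0.05,0,0,0,0,0.08,0],[-0.05,-0.02,0,0,0,0.08,0],[-0.05,-0.02,0,0,0,0.08,0]]' >/dev/null
python3 -m inch '[[-0.04,-0.02,0,0,0,0.08,0],[-0.03,-0.02,0,0,0,0.08,0],[0,0,0,0,0,0.07,0],[0,0,0,0,0,0,0]]' | tail -c 300
cat > b.py <<'E'
from h import *
import sys
s=telemetry.observe(); print(s["clock"],np.round(s["position"],4),np.round(s["tool_rot"],4))
cal,im=shot("wrist",sys.argv[1])
for l in sys.argv[2:]:
    l,z=l.split(":")
    for d in landmark_of(l,"wrist")[:2]: print(l,round(d["score"],2),np.round(d["xy"],1),np.round(onz(ray(cal,d["xy"]),float(z)),4))
E
python3 b.py w1 stand_slot:.008 cylinder_mouth:.19 cylinder:.008 stand:0 plate_grip:.223 plate_rack:0
```

```text
clock: 2.6
position: [0.2723, 0.5668, 0.406]
tool_rot: [3.135, -0.002, 2.691]
force: [0.8, 0.6, -1.1]
grip_width: 0.0852
finger_force: 0.0
clock: 4.0
position: [0.5526, 0.1228, 0.4017]
tool_rot: [3.141, -0.001, 1.655]
force: [0.3, 0.2, -0.1]
grip_width: 0.0853
finger_force: 0.0
4.0 [0.5526 0.1228 0.4017] [ 3.1409e+00 -5.0000e-04  1.6553e+00]
stand_slot 0.62 [336.6 255. ] [0.5917 0.0201 0.008 ]
cylinder_mouth 0.82 [326.2 199.2] [0.5595 0.1378 0.19  ]
cylinder_mouth 0.64 [269.6 301.2] [0.5059 0.0161 0.19  ]
cylinder 0.66 [323.7 180.9] [0.5594 0.1395 0.008 ]
cylinder 0.61 [285.5 255.5] [0.5072 0.012  0.008 ]
stand 0.81 [311.9 253.1] [0.5506 0.0174 0.    ]
stand 0.21 [271.5 300.6] [ 0.4872 -0.0756  0.    ]
```

View pics/w1.png

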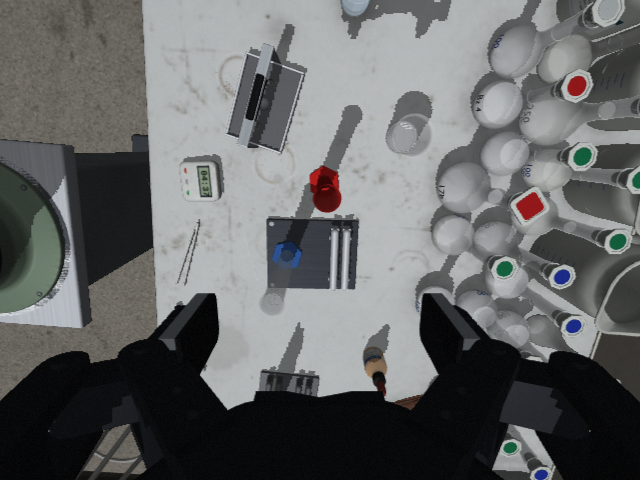

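The wrist view shows the stand at (312,253), its bars at columns 330–350, and the clear cylinder's mouth at (270,301). The red cylinder is at (326,199), and the rack top is at (290,383). I'll go lower over the stand to fix the slot.

```bash
python3 -m inch '[[-0.02,0.006,0.03,0,0,0.03,0],[-0.02,0.006,0.04,0,0,0.03,0],[-0.02,0.005,0.04,0,0,0.025,0],[-0.005,0,0.02,0,0,0,0],[0,0,0,0,0,0,0]]' >/dev/null
python3 -m inch '[[0,0,0,0,0,0,0]]'|head -3
python3 b.py w2 stand_slot:.008 cylinder_mouth:.19 cylinder:.008 stand:0
python3 - <<'E'
import cv2
cv2.imwrite('pics/w2c.png',cv2.resize(cv2.imread('pics/w2.png')[110:350,200:440],None,fx=2.5,fy=2.5,interpolation=cv2.INTER_CUBIC))
E
```

```text
clock: 4.95
position: [0.5734, 0.0601, 0.272]
tool_rot: [3.141, -0.0, 1.573]
4.95 [0.5734 0.0601 0.272 ] [ 3.1413e+00 -1.0000e-04  1.5735e+00]
stand_slot 0.59 [333.7 239. ] [0.5925 0.017  0.008 ]
cylinder_mouth 0.94 [298.7 132.7] [0.5607 0.1357 0.19  ]
cylinder_mouth 0.79 [229.5 307.4] [0.5091 0.0146 0.19  ]
cylinder 0.81 [268.1 242.1] [0.5109 0.0127 0.008 ]
cylinder 0.76 [306.2 135.8] [0.559  0.1394 0.008 ]
stand 0.67 [301.  238.3] [0.5514 0.0156 0.    ]
```

View pics/w2c.png

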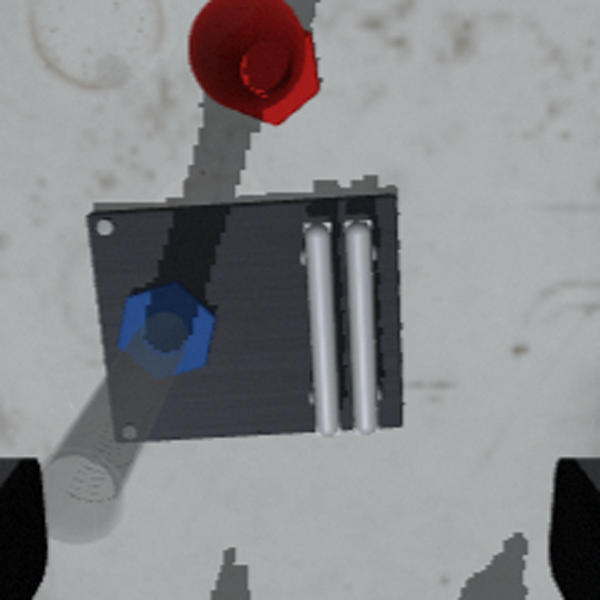

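The crop shows the stand base with corners at about (90,215), (397,197), (402,427) and (117,441). The bars run from (318,230) to (328,432) and from (358,228) to (367,430). I'll fit the stand's pose to these.

```bash
cat > c.py <<'E'
from h import *
from scipy.optimize import least_squares
import workcell
cal,im=shot("wrist")
g=cv2.resize(cv2.cvtColor(im,cv2.COLOR_RGB2GRAY)[110:350,200:440],None,fx=2.5,fy=2.5,interpolation=cv2.INTER_CUBIC).astype(float)
# bar ridge centres per row (bright bars on dark)
obs=[]
for r in range(240,421,20):
    for lo,hi,bx in ((300+(r-240)*.05,342+(r-240)*.05,.03575),(340+(r-240)*.05,382+(r-240)*.05,.05425)):
        w=np.clip(g[r-2:r+3].mean(0)-100,0,None); c=np.arange(len(w)); m=(c>lo)&(c<hi)
        obs.append((bx,(w*c*m).sum()/(w*m).sum(),r))
u=lambda c,r:((c+.5)/2.5-.5+200,(r+.5)/2.5-.5+110)
C=[((-.075,.06),(90,215)),((.075,.06),(397,197)),((.075,-.06),(402,427)),((-.075,-.06),(117,441))]
def res(p,full=False):
    x,y,a,dz=p; c,s=np.cos(a),np.sin(a); W=lambda X,Y,Z:proj(cal,(x+c*X-s*Y,y+s*X+c*Y,Z+dz)); e=[]
    for (X,Y),q in C: e+=list((W(X,Y,.008)-u(*q)))
    for bx,cc,r in obs:
        a1,a2=W(bx,.05,.036),W(bx,-.05,.036); q=np.array(u(cc,r)); t=(q[1]-a1[1])/(a2[1]-a1[1]); e.append(q[0]-(a1+t*(a2-a1))[0])
    return np.array(e)
for fixed in (0,1):
    f=(lambda p:res([p[0],p[1],p[2],0])) if fixed else res
    s=least_squares(f,[.55,.016,0,0],loss="soft_l1"); x,y,a=s.x[:3]
    print(np.round(s.x,4),"slot",np.round([x+.045*np.cos(a),y+.045*np.sin(a)],4)); print(np.round(f(s.x),1).tolist())
E
python3 c.py
python3 - <<'E'
from h import *
# second view check of real cylinder mouth: scene+side+wrist
P={}
cs,cd,cw=calibration("scene"),calibration("side"),calibration("wrist")
p,e=tri([ray(cs,(297,228)),ray(cd,(314,216)),ray(cw,(229.5,307.4))]);print("mouth",np.round(p,4),e)
p,e=tri([ray(cs,(331,263)),ray(cd,(354,283)),ray(cw,(333.7,239))]);print("slot",np.round(p,4),e)
E
```

```text
[ 0.55    0.0139  0.0613 -0.0091] slot [0.5949 0.0167]
[-0.5, -0.0, -1.1, 0.2, -0.7, -0.3, -0.2, 0.2, -0.3, -0.0, -0.7, -0.0, -0.2, 0.0, -0.2, 0.0, -0.2, 0.0, -0.2, 0.1, -0.1, 0.1, -0.1, 0.1, -0.6, 0.1, -0.1, 0.1]
[0.5496 0.016  0.0624 0.    ] slot [0.5945 0.0188]
[-2.8, -0.6, -0.6, -0.7, -0.1, 0.9, -2.1, 1.6, -0.0, -0.2, -0.5, -0.2, -0.1, -0.2, -0.1, -0.2, -0.0, -0.2, -0.0, -0.1, 0.0, -0.2, 0.0, -0.1, -0.4, -0.1, 0.1, -0.1]
mouth [0.5077 0.0156 0.1896] [np.float64(2.3), np.float64(0.8), np.float64(1.8)]
slot [0.5953 0.0136 0.0106] [np.float64(6.8), np.float64(2.4), np.float64(4.8)]
```

```bash
python3 -m inch '[[-0.04,-0.01,-0.02,0,0,0,0],[-0.05,-0.012,-0.01,0,0,0,0],[-0.05,-0.012,0,0,0,0,0],[-0.05,-0.012,0,0,0,0,0],[-0.05,-0.012,0,0,0,0,0]]' >/dev/null
python3 -m inch '[[-0.04,-0.012,0,0,0,0,0],[-0.02,-0.005,0,0,0,0,0],[0,0,0,0,0,0,0],[0,0,0,0,0,0,0]]'|head -3
python3 b.py w3 plate_grip:.217 backing_plate:.006 plate_rack:0
```

```text
clock: 6.15
position: [0.5003, -0.234, 0.3011]
tool_rot: [3.141, -0.0, 1.572]
6.15 [ 0.5003 -0.234   0.3011] [ 3.1411e+00 -2.0000e-04  1.5724e+00]
plate_grip 0.83 [318.2 308.1] [ 0.5004 -0.2809  0.217 ]
plate_rack 0.74 [335.5 228.5] [ 0.5234 -0.2725  0.    ]
```

View pics/w3.png

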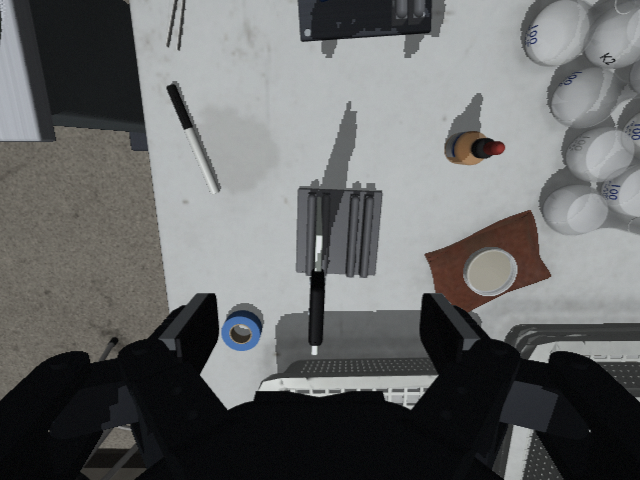

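The wrist view shows the black grip block from (318,270) to (316,346), in the rack's left slot. The indicator is at (475,147), clear of the path.

```bash
python3 - <<'E'
from h import *
cal=calibration("wrist"); im=cv2.imread("pics/w3.png"); g=cv2.cvtColor(im,cv2.COLOR_BGR2GRAY)
for r in range(262,356,6): print(r,g[r,304:330:1].tolist())
p,e=tri([ray(calibration("scene"),(442,307)),ray(calibration("side"),(331,297)),ray(cal,(318.2,308.1))]);print(np.round(p,4),e)
A,B=[onz(ray(cal,q),.232) for q in ((317.7,272),(316,345))];print(A,B,np.arctan2(-(A-B)[0],(A-B)[1]))
# rack edges on z=.030
Q=[onz(ray(cal,q),.03) for q in ((301,186),(382,190),(376,276),(297,273))];print(np.round(Q,4),np.mean(Q,0))
E
```

```text
262 [107, 93, 73, 77, 91, 101, 91, 78, 63, 41, 45, 102, 125, 125, 125, 126, 119, 73, 84, 104, 90, 77, 60, 40, 41, 85]
268 [107, 88, 69, 78, 96, 101, 88, 74, 60, 36, 59, 186, 165, 124, 126, 126, 113, 79, 92, 102, 87, 72, 54, 85, 104, 103]
274 [183, 147, 100, 82, 91, 94, 72, 31, 3, 4, 7, 6, 5, 2, 6, 6, 7, 2, 6, 6, 61, 70, 107, 165, 183, 182]
280 [186, 185, 184, 185, 185, 151, 76, 18, 5, 7, 4, 1, 5, 6, 6, 4, 8, 3, 6, 5, 45, 112, 170, 185, 182, 182]
286 [186, 187, 185, 184, 184, 184, 103, 3, 1, 6, 3, 5, 8, 5, 7, 6, 4, 6, 3, 5, 66, 159, 184, 183, 182, 183]
292 [185, 185, 185, 186, 186, 154, 73, 14, 23, 27, 32, 32, 28, 23, 21, 19, 18, 14, 13, 12, 33, 155, 186, 186, 185, 185]
298 [183, 181, 181, 184, 184, 128, 46, 13, 22, 30, 34, 32, 30, 28, 24, 21, 22, 16, 11, 6, 107, 168, 182, 185, 182, 184]
304 [181, 182, 183, 183, 184, 109, 23, 17, 26, 35, 36, 31, 30, 28, 24, 21, 17, 16, 11, 9, 150, 187, 185, 186, 184, 185]
310 [184, 184, 183, 184, 129, 46, 13, 19, 28, 33, 37, 33, 30, 28, 24, 21, 18, 16, 13, 16, 151, 184, 185, 184, 183, 183]
316 [101, 99, 99, 99, 83, 38, 13, 20, 31, 36, 38, 33, 29, 25, 
[... 342 characters left out ...]
, 14, 18, 76, 92, 92, 92, 91, 92, 92]
340 [82, 82, 81, 80, 43, 14, 21, 29, 37, 37, 33, 30, 28, 22, 22, 18, 14, 12, 46, 77, 84, 84, 83, 83, 82, 83]
346 [83, 83, 83, 83, 84, 86, 82, 105, 192, 216, 218, 216, 200, 129, 77, 78, 83, 83, 86, 85, 82, 83, 83, 81, 81, 81]
352 [87, 88, 88, 89, 88, 90, 89, 151, 207, 220, 220, 220, 202, 129, 83, 86, 87, 86, 84, 86, 86, 85, 85, 84, 82, 84]
[ 0.4989 -0.2774  0.2249] [np.float64(4.7), np.float64(3.7), np.float64(2.3)]
[ 0.50026777 -0.24601533  0.232     ] [ 0.49932224 -0.30090851  0.232     ] -0.01722313582148085
[[ 0.4793 -0.2117  0.03  ]
 [ 0.5777 -0.216   0.03  ]
 [ 0.576  -0.3276  0.03  ]
 [ 0.4732 -0.324   0.03  ]] [ 0.52654603 -0.2698184   0.03      ]
```

```bash
python3 - <<'E'
from h import *
cal=calibration("wrist")
A,B=[onz(ray(cal,q),.232) for q in ((316.9,291),(315.0,343.5))];print(A,B,(A+B)/2,A[1]-B[1],np.arctan2(-(A-B)[0],(A-B)[1]))
E
```

```text
[ 0.49979205 -0.25964844  0.232     ] [ 0.49861299 -0.2997127   0.232     ] [ 0.49920252 -0.27968057  0.232     ] 0.04006426123339035 -0.02942058777736445
```

```bash
python3 -m inch '[[-0.023,-0.001,0.005,0,0,0.037,0],[-0.023,0,0.02,0,0,0,0],[0,0,0.03,0,0,0,0],[0,0,0.03,0,0,0,0],[0,0,0.012,0,0,0,0]]' >/dev/null
python3 -m inch '[[0,0,0,0,0,0,0],[0,0,0,0,0,0,0],[0,0,0,0,0,0,0.6]]'
python3 -m inch '[[0,0,0,0,0,0,1],[0,0,0,0,0,0,1],[0,0,0,0,0,0,1],[0,0,0,0,0,0,1],[0,0,0,0,0,0,1]]' 60
python3 -m inch '[[0,0,0,0,0,0,1],[0,0,0,0,0,0,1],[0,0,0,0,0,0,1]]' 60
python3 b.py w4 plate_grip:.217
```

```text
clock: 7.15
position: [0.4991, -0.2803, 0.2053]
tool_rot: [3.14, 0.001, 1.536]
force: [1.1, -0.6, -0.3]
grip_width: 0.0736
finger_force: 0.0
clock: 7.65
position: [0.4985, -0.2802, 0.2041]
tool_rot: [3.141, 0.0, 1.536]
force: [-1.0, 0.9, 4.3]
grip_width: 0.0092
finger_force: 58.9
clock: 7.95
position: [0.4986, -0.2802, 0.2041]
tool_rot: [3.141, 0.0, 1.536]
force: [-1.1, 0.4, 5.6]
grip_width: 0.0093
finger_force: 59.0
7.95 [ 0.4986 -0.2802  0.2041] [3.1412e+00 1.0000e-04 1.5357e+00]
plate_grip 0.8 [320.1 314.9] [ 0.4993 -0.2814  0.217 ]
plate_grip 0.69 [347.4 212.5] [ 0.5113 -0.2381  0.217 ]
```

```bash
python3 -m inch '[[0,0,-0.01,0,0,0,1],[0,0,-0.02,0,0,0,1],[0,0,-0.03,0,0,0,1],[0,0,-0.02,0,0,0,1],[0,0,-0.01,0,0,0,1]]'
python3 -m inch '[[0.01,0.003,0,0,0,0,1],[0.025,0.0075,0,0,0,0,1],[0.035,0.01,0,0,0,0,1],[0.04,0.012,0,0,0,0,1],[0.04,0.011,0,0,0,0,1]]' >/dev/null
python3 -m inch '[[0.04,0.011,0,0,0,0,1],[0.04,0.011,0,0,0,0,1],[0.035,0.01,0,0,0,0,1],[0.025,0.007,0,0,0,0,1],[0.011,0.003,0,0,0,0,1]]' >/dev/null
python3 -m inch '[[0,0,0,0,0,-0.05,1],[0,0,0,0,0,-0.047,1],[0,0,0,0,0,0,1],[0,0,0,0,0,0,1]]'
python3 b.py w5 plate_grip:.3 stand_slot:.008
python3 - <<'E'
import sys; sys.argv=['b']
from h import *
shot("side","side1");shot("scene","scene1")
a=cv2.imread('pics/w5.png')[150:450,120:520]; b=cv2.resize(cv2.imread('pics/side1.png')[130:330,240:440],None,fx=1.5,fy=1.5); 
cv2.imwrite('pics/m5.png',np.hstack([a,b]))
E
```

```text
clock: 8.55
position: [0.4986, -0.2805, 0.2959]
tool_rot: [3.14, 0.001, 1.536]
force: [0.7, 0.5, -2.7]
grip_width: 0.0095
finger_force: 58.6
clock: 9.95
position: [0.594, 0.0174, 0.2933]
tool_rot: [-3.141, 0.0, 1.631]
force: [0.1, -0.2, -1.8]
grip_width: 0.0092
finger_force: 58.6
9.95 [0.594  0.0174 0.2933] [-3.1408e+00  1.0000e-04  1.6308e+00]
plate_grip 0.68 [319.4 312.8] [0.5948 0.014  0.3   ]
stand_slot 0.83 [319.2 201.2] [0.5946 0.0181 0.008 ]
```

View pics/m5.png

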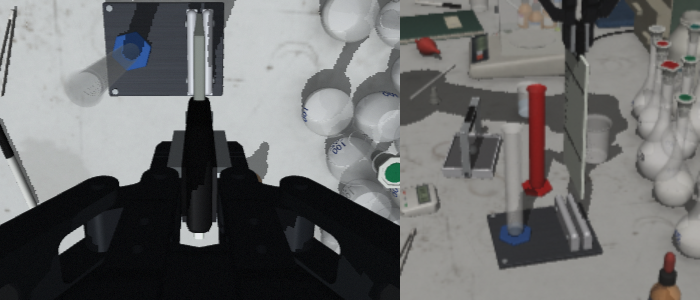

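The wrist view shows the plate strip lined up over the gap between the bars, and the side view shows it upright. I'll check the centring along y with the plate's front lower corner.

```bash
python3 - <<'E'
from h import *
cal=calibration("wrist"); g=cv2.cvtColor(cv2.imread("pics/w5.png"),cv2.COLOR_BGR2GRAY)
print("rows",g[150:262:2,319].tolist())
for r in (176,186,200,220,240): print(r,g[r,300:340].tolist())
c,s=np.cos(.062),np.sin(.062)
for dy in (-.004,0,.004):
  print(dy,[np.round(proj(cal,(.594-s*Y,.0174+dy+c*Y,Z)),1).tolist() for Y,Z in ((.05,.095),(.05,.289),(.022,.321))])
print("bars",[np.round(proj(cal,(.5945-s*Y+c*X,.018+c*Y+s*X,.036)),1).tolist() for X in(-.00925,.00925) for Y in (.052,-.03)])
E
```

```text
rows [111, 44, 34, 32, 33, 34, 35, 83, 83, 84, 85, 85, 85, 86, 87, 86, 85, 86, 130, 138, 139, 141, 138, 139, 138, 138, 138, 138, 139, 139, 138, 140, 138, 139, 138, 138, 140, 139, 138, 140, 140, 138, 140, 137, 140, 137, 138, 139, 140, 138, 69, 2, 6, 8, 5, 9]
176 [61, 64, 61, 61, 62, 121, 129, 143, 166, 186, 203, 212, 199, 185, 155, 105, 84, 85, 85, 86, 84, 85, 83, 120, 165, 188, 206, 208, 192, 138, 101, 92, 71, 58, 45, 34, 34, 32, 34, 35]
186 [64, 63, 62, 61, 62, 63, 50, 124, 167, 184, 202, 213, 202, 136, 115, 128, 129, 131, 130, 130, 129, 130, 129, 124, 108, 170, 208, 158, 107, 103, 102, 91, 61, 37, 30, 32, 33, 31, 31, 32]
200 [65, 66, 65, 67, 65, 64, 65, 120, 162, 182, 200, 213, 202, 139, 113, 132, 137, 140, 139, 138, 138, 138, 135, 126, 99, 169, 210, 158, 106, 104, 99, 91, 58, 35, 34, 55, 64, 65, 67, 65]
220 [67, 66, 67, 67, 65, 66, 67, 88, 149, 179, 198, 215, 209, 139, 112, 131, 138, 138, 139, 138, 140, 139, 135, 126, 114, 173, 215, 218, 197, 180, 164, 131, 71, 35, 35, 59, 70, 69, 68, 69]
240 [68, 66, 66, 66, 67, 68, 66, 77, 142, 177, 192, 217, 219, 157, 116, 130, 138, 139, 139, 137, 140, 139, 133, 125, 109, 174, 219, 218, 194, 177, 160, 126, 84, 67, 68, 68, 68, 67, 67, 67]
-0.004 [[318.0, 169.2], [317.0, 197.5], [316.5, 286.5]]
0 [[318.2, 165.1], [317.5, 188.2], [317.2, 276.3]]
0.004 [[318.5, 160.9], [318.1, 178.9], [317.9, 265.9]]
bars [[310.7, 160.1], [311.1, 229.5], [326.8, 160.2], [326.3, 229.6]]
```

Plate and slot agree to under 1 mm. I'll lower it, slowly at the end.

```bash
python3 -m inch '[[0,0,0.01,0,0,0,1],[0,0,0.02,0,0,0,1],[0,0,0.015,0,0,0,1],[0,0,0.007,0,0,0,1],[0,0,0,0,0,0,1]]'
python3 -m inch '[[0,0,0.005,0,0,0,1],[0,0,0.005,0,0,0,1],[0,0,0.005,0,0,0,1],[0,0,0,0,0,0,1]]'
```

```text
clock: 10.7
position: [0.5939, 0.0176, 0.2408]
tool_rot: [-3.14, 0.0, 1.633]
force: [0.4, 0.6, -1.7]
grip_width: 0.0092
finger_force: 58.5
clock: 11.1
position: [0.5942, 0.0177, 0.2263]
tool_rot: [-3.141, 0.0, 1.633]
force: [-0.4, 0.5, -1.5]
grip_width: 0.0092
finger_force: 58.6
```

```bash
python3 -m inch '[[0,0,0.005,0,0,0,1],[0,0,0.005,0,0,0,1],[0,0,0.004,0,0,0,1],[0,0,0,0,0,0,1]]'
python3 -m inch '[[0,0,0.003,0,0,0,1],[0,0,0.002,0,0,0,1],[0,0,0.002,0,0,0,1],[0,0,0,0,0,0,1]]'
```

```text
clock: 11.5
position: [0.5941, 0.0177, 0.2122]
tool_rot: [-3.141, 0.0, 1.633]
force: [0.6, -0.9, -1.4]
grip_width: 0.0091
finger_force: 58.6
clock: 11.9
position: [0.5947, 0.0176, 0.2061]
tool_rot: [3.141, -0.0, 1.633]
force: [0.2, 0.1, 4.6]
grip_width: 0.0092
finger_force: 59.3
```

It touched down at exactly the predicted height (0.206). I'll check the centring before letting go.

```bash
python3 - <<'E'
from h import *
cw,w=shot("wrist","w6"); cd,d=shot("side","side6"); cs,c=shot("scene","scene6")
k=lambda im,r,c,f:cv2.resize(im[r:r+120,c:c+120,::-1],(390,390),interpolation=cv2.INTER_CUBIC)
cv2.imwrite('pics/m6.png',np.hstack([k(w,130,260,3),k(d,220,300,3)]))
g=cv2.cvtColor(w,cv2.COLOR_RGB2GRAY); cu,su=np.cos(.062),np.sin(.062)
for col in (310,311,312,318,319,320,327,328): print(col,g[130:190:1,col].tolist())
print("pred wrist bars +y end z.03", [np.round(proj(cw,(.5945-su*.052+cu*X,.018+cu*.052+su*X,.036)),1).tolist() for X in(-.00925,.00925)],
 "plate",[np.round(proj(cw,(.5945-su*.05,.018+cu*.05,z)),1).tolist() for z in (.036,.208)])
E
```

```text
310 [204, 204, 202, 202, 203, 201, 203, 204, 203, 204, 204, 204, 203, 204, 121, 114, 112, 113, 113, 114, 113, 112, 112, 67, 34, 36, 35, 37, 34, 34, 35, 37, 66, 87, 98, 124, 146, 163, 176, 184, 190, 191, 190, 191, 191, 191, 190, 191, 191, 191, 191, 191, 191, 192, 191, 192, 192, 193, 190, 191]
311 [205, 203, 203, 202, 203, 202, 205, 203, 204, 203, 204, 203, 204, 204, 121, 111, 113, 113, 114, 112, 113, 114, 114, 68, 36, 33, 33, 34, 34, 34, 33, 35, 67, 96, 92, 114, 137, 154, 166, 175, 179, 181, 180, 180, 180, 180, 180, 180, 179, 181, 181, 180, 182, 181, 181, 180, 180, 182, 180, 180]
312 [204, 202, 202, 203, 203, 202, 203, 203, 204, 204, 205, 204, 204, 204, 120, 113, 113, 113, 112, 114, 114, 114, 114, 69, 35, 36, 34, 33, 35, 34, 35, 35, 66, 184, 132, 100, 121, 139, 154, 163, 168, 170, 168, 167, 168, 169, 167, 168, 170, 170, 170, 170, 169, 169, 169, 168, 168, 168, 168, 169]
318 [202, 201, 202, 202, 201, 202, 202, 202, 203, 201, 204, 204, 203, 203, 204, 120, 112, 112, 113, 114, 113, 112, 113, 70, 37, 34, 36, 37, 35, 35, 34, 35, 34, 61, 87, 89, 88, 87, 89, 86, 85, 86, 86, 87, 88, 88, 87, 87,
[... 582 characters left out ...]
138, 143, 143]
327 [202, 205, 205, 204, 204, 205, 122, 113, 111, 115, 113, 114, 114, 114, 115, 114, 116, 114, 113, 114, 114, 114, 114, 67, 36, 36, 35, 36, 34, 34, 35, 35, 66, 90, 95, 101, 105, 112, 114, 111, 109, 110, 109, 109, 109, 108, 107, 110, 110, 109, 111, 111, 108, 112, 109, 110, 109, 111, 111, 111]
328 [204, 205, 205, 204, 204, 204, 122, 114, 114, 113, 113, 113, 113, 114, 113, 112, 113, 113, 114, 113, 114, 112, 113, 69, 36, 37, 37, 36, 34, 32, 33, 34, 66, 86, 97, 104, 107, 114, 119, 113, 112, 113, 113, 114, 113, 114, 115, 113, 114, 112, 114, 115, 111, 114, 114, 113, 114, 114, 114, 113]
pred wrist bars +y end z.03 [[307.9, 163.8], [328.5, 163.8]] plate [[318.2, 166.1], [317.9, 188.7]]
```

View pics/m6.png

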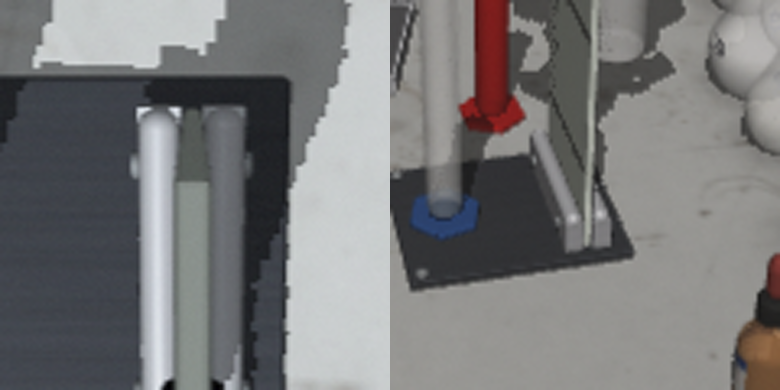

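In the wrist crop the plate's front end sits about 1 mm inside the bar ends, as it should, and the side crop shows it seated between the bars. Releasing, then on to the tray.

```bash
python3 -m inch '[[0,0,0,0,0,0,0.75],[0,0,0,0,0,0,0.6],[0,0,0,0,0,0,0.55],[0,0,0,0,0,0,0.55]]'
python3 -m inch '[[0,0,-0.01,0,0,0,0.55],[0,0,-0.025,0,0,0,0.55],[0,0,-0.035,0,0,0,0.55],[0,0,-0.03,0,0,0,0.4],[0,0,-0.01,0,0,0,0]]'
python3 -m inch '[[0.02,-0.015,0,0,0,0,0],[0.04,-0.03,0,0,0,0,0],[0.04,-0.03,0,0,0,0,0],[0.04,-0.03,0,0,0,0,0],[0.03,-0.02,0,0,0,0,0]]' >/dev/null
python3 -m inch '[[0.011,-0.008,0.015,0,0,0,0],[0,0,0,0,0,0,0],[0,0,0,0,0,0,0]]'
python3 b.py w7 tray_grip:.081 ball_center:.0196 ball_tray:0
python3 - <<'E'
from h import *
shot("side","side7")
k=lambda im,r,c:cv2.resize(im[r:r+180,c:c+180],(390,390),interpolation=cv2.INTER_CUBIC)
cv2.imwrite('pics/m7.png',np.hstack([cv2.imread('pics/w7.png')[40:430,100:500],k(cv2.imread('pics/side7.png'),130,260)]))
E
```

```text
clock: 12.45
position: [0.5943, 0.0177, 0.2058]
tool_rot: [-3.141, 0.0, 1.633]
force: [1.0, -0.0, -0.2]
grip_width: 0.0387
finger_force: 0.0
clock: 12.95
position: [0.5953, 0.0174, 0.3196]
tool_rot: [3.137, -0.0, 1.632]
force: [-0.9, 0.2, -0.3]
grip_width: 0.0644
finger_force: 0.0
clock: 13.75
position: [0.4507, 0.1896, 0.3012]
tool_rot: [3.142, 0.0, 1.633]
force: [0.2, -0.5, -0.0]
grip_width: 0.0854
finger_force: 0.0
13.75 [0.4507 0.1896 0.3012] [3.1416e+00 4.0000e-04 1.6327e+00]
tray_grip 0.82 [332.7 159.1] [0.462  0.2452 0.081 ]
ball_center 0.62 [329.1 159.6] [0.4602 0.2424 0.0196]
ball_tray 0.59 [334.4 157.9] [0.4674 0.2443 0.    ]
```

View pics/m7.png

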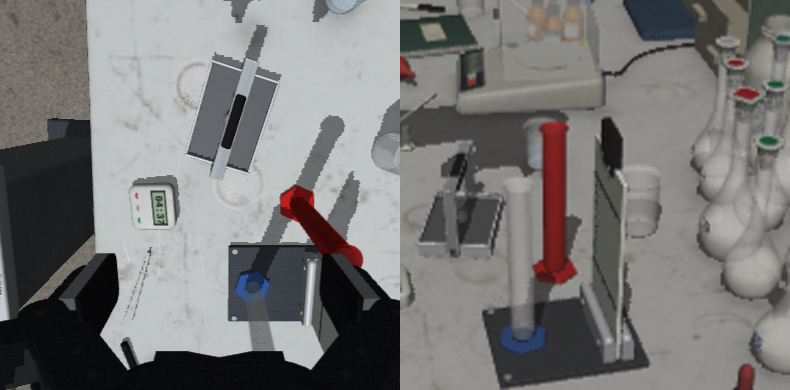

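The plate stands upright in the slot. The tray's grip runs from (241,97) to (227,148) in the wrist crop, turned clockwise, with the ball hidden under the grip.

```bash
python3 - <<'E'
from h import *
cal=calibration("wrist"); im=cv2.imread("pics/w7.png"); hsv=im.max(2)
x0,y0=318,125; m=np.zeros_like(hsv); m[130:195,315:352]=(hsv[130:195,315:352]<45)*255
n,lab,st,ce=cv2.connectedComponentsWithStats(m); i=1+st[1:,4].argmax(); print(st[i],ce[i])
pts=np.argwhere(lab==i)[:,::-1].astype(np.float32); r=cv2.minAreaRect(pts); print(r)
W=np.array([onz(ray(cal,p),.09)[:2] for p in pts],np.float32); r=cv2.minAreaRect(W*1000); print("world rect mm z=.09",r, cv2.boxPoints(r).round(1).tolist())
for q in [((350,102),(316,218))]:
    A,B=[onz(ray(cal,p),.088) for p in q]; print(A,B,np.arctan2(-(A-B)[0],(A-B)[1]))
C=[(312,100),(381,113),(348,212),(287,194)]
Q=np.array([onz(ray(cal,p),.018) for p in C]);print(Q.round(4),Q.mean(0)); a=Q[0]-Q[3];b=Q[1]-Q[2];print(np.arctan2(-a[0],a[1]),np.arctan2(-b[0],b[1]),np.linalg.norm(a),np.linalg.norm(Q[1]-Q[0]))
print(tri([ray(calibration("scene"),(203,226)),ray(cal,(332.7,159.1))]))
E
```

```text
[322 135  24  54 542] [333.27490775 161.17527675]
((333.25408935546875, 161.42433166503906), (9.998919486999512, 55.06757736206055), 17.10272979736328)
world rect mm z=.09 ((462.5748596191406, 242.5460968017578), (54.49931716918945, 10.0709228515625), 76.43046569824219) [[451.29998779296875, 217.1999969482422], [461.1000061035156, 214.89999389648438], [473.8999938964844, 267.8999938964844], [464.1000061035156, 270.20001220703125]]
[0.47500216 0.30047534 0.088     ] [0.44877999 0.18310565 0.088     ] -0.21980549289853707
[[0.436  0.3086 0.018 ]
 [0.5181 0.2994 0.018 ]
 [0.4893 0.179  0.018 ]
 [0.411  0.197  0.018 ]] [0.46359192 0.24601386 0.018     ]
-0.22086421502483572 -0.2344332973991136 0.11432485178561268 0.08256608794523318
(array([0.45739985, 0.24761424, 0.0860073 ]), [np.float64(5.4), np.float64(5.4)])
```

```bash
python3 -m inch '[[0.01,0,0,0,0,0.1,0],[0.02,-0.005,0.02,0,0,0.1,0],[0.015,-0.004,0.04,0,0,0.087,0],[0.005,0,0.04,0,0,0,0],[0,0,0.02,0,0,0,0]]' >/dev/null
python3 -m inch '[[0,0,0,0,0,0,0],[0,0,0,0,0,0,0]]'|head -3
python3 b.py w8 tray_grip:.081 ball_center:.0196
python3 - <<'E'
from h import *
cal=calibration("wrist"); s=telemetry.observe(); im=cv2.imread("pics/w8.png")
o=outline_of("tray_grip","wrist"); print([(round(d["score"],2),d["rect"]) for d in o[:2]])
cv2.imwrite('pics/w8c.png',im[60:460,100:540])
print("expected grip",proj(cal,(.463,.243,.081)), [onz(ray(cal,d["xy"]),.081) for d in landmark_of("tray_grip","wrist")[:1]])
E
```

```text
clock: 14.7
position: [0.4454, 0.2402, 0.1815]
tool_rot: [3.141, 0.0, 1.345]
14.7 [0.4454 0.2402 0.1815] [3.1413e+00 1.0000e-04 1.3448e+00]
tray_grip 0.85 [337.5 231.3] [0.4608 0.2439 0.081 ]
tray_grip 0.67 [416.6 401.6] [0.4956 0.0821 0.081 ]
ball_center 0.41 [335.5 216.4] [0.462  0.2425 0.0196]
[(0.71, [286.4, 143.5, 388.6, 313.2])]
expected grip [340.38603719 232.56775988] [array([0.46111683, 0.24441992, 0.081     ])]
```

View pics/w8c.png

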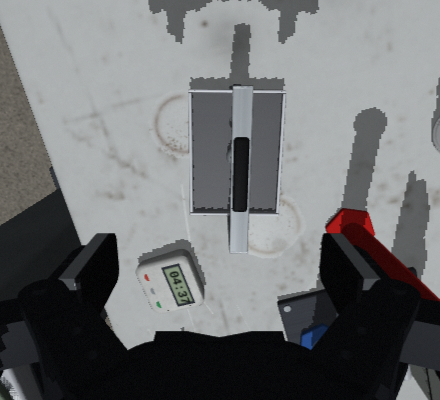

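The handle is straight up and down in the picture, with the grip centre at about (340,234), matching the estimate. Lowering onto it.

```bash
python3 -m inch '[[0.003,0.008,0,0,0,0,0],[0.0035,0.0085,0.02,0,0,0,0],[0,0,0.035,0,0,0,0],[0,0,0.035,0,0,0,0],[0,0,0.02,0,0,0,0]]' >/dev/null
python3 -m inch '[[0,0,0.0095,0,0,0,0],[0,0,0,0,0,0,0],[0,0,0,0,0,0,0.3]]'
python3 -m inch '[[0,0,0,0,0,0,0.6],[0,0,0,0,0,0,0.7],[0,0,0,0,0,0,0.74],[0,0,0,0,0,0,0.78],[0,0,0,0,0,0,0.82]]' 30
python3 -m inch '[[0,0,0,0,0,0,0.86],[0,0,0,0,0,0,0.9],[0,0,0,0,0,0,0.95],[0,0,0,0,0,0,1],[0,0,0,0,0,0,1]]' 30
python3 b.py w9 tray_grip:.081 ball_center:.0196
```

```text
clock: 15.75
position: [0.463, 0.2434, 0.0622]
tool_rot: [3.141, -0.001, 1.346]
force: [0.5, 0.4, -0.3]
grip_width: 0.0732
finger_force: 0.0
clock: 16.25
position: [0.4624, 0.2432, 0.0615]
tool_rot: [3.141, -0.0, 1.346]
force: [-0.7, 0.4, 0.7]
grip_width: 0.0154
finger_force: 0.0
clock: 16.75
position: [0.4622, 0.2432, 0.0614]
tool_rot: [-3.141, 0.0, 1.346]
force: [-3.7, 0.8, 5.3]
grip_width: 0.0133
finger_force: 29.3
16.75 [0.4622 0.2432 0.0614] [-3.1413  0.      1.3459]
tray_grip 0.95 [319.2 321.9] [0.4625 0.2424 0.081 ]
ball_center 0.58 [320.9 320.4] [0.4563 0.2101 0.0196]
```

```bash
python3 -m inch '[[0,0,0,0,0,0,1],[0,0,0,0,0,0,1],[0,0,0,0,0,0,1]]' 60
python3 -m inch '[[0,0,-0.001,0,0,0,1],[0,0,-0.003,0,0,0,1],[0,0,-0.005,0,0,0,1],[0,0,-0.005,0,0,0,1],[0,0,-0.003,0,0,0,1]]'
python3 -m inch '[[0,0,0,0,0,0,1],[0,0,0,0,0,0,1]]'
python3 b.py w10 ball_center:.035 tray_grip:.095
```

```text
clock: 17.2
position: [0.4621, 0.2432, 0.0614]
tool_rot: [-3.141, 0.0, 1.346]
force: [-4.3, 1.0, 7.0]
grip_width: 0.0121
finger_force: 58.3
clock: 17.7
position: [0.4626, 0.2432, 0.079]
tool_rot: [3.141, -0.0, 1.346]
force: [-0.2, -1.4, -3.6]
grip_width: 0.0122
finger_force: 58.3
clock: 17.9
position: [0.4623, 0.2432, 0.0784]
tool_rot: [3.142, -0.0, 1.346]
force: [-0.6, -0.1, -3.6]
grip_width: 0.0123
finger_force: 58.3
17.9 [0.4623 0.2432 0.0784] [ 3.1415e+00 -1.0000e-04  1.3458e+00]
tray_grip 0.84 [321.4 323.7] [0.463  0.2398 0.095 ]
```

The tray is held, with a weight of about 3.6 N. I'll lift it smoothly while turning it square.

```bash
python3 -m inch '[[0,0,-0.005,0,0,0,1],[0,0,-0.01,0,0,0,1],[0,0,-0.015,0,0,0,1],[0,0,-0.02,0,0,-0.01,1],[0,0,-0.02,0,0,-0.02,1]]' | head -3
python3 -m inch '[[0,0,-0.02,0,0,-0.03,1],[0,0,-0.02,0,0,-0.03,1],[0,0,-0.02,0,0,-0.03,1],[0,0,-0.02,0,0,-0.03,1],[0,0,-0.015,0,0,-0.03,1]]' | head -3
python3 -m inch '[[0,0,-0.01,0,0,-0.02,1],[0,0,-0.006,0,0,-0.015,1],[0,0,-0.005,0,0,-0.01,1],[0,0,0,0,0,0,1],[0,0,0,0,0,0,1]]'
```

```text
clock: 18.55
position: [0.4623, 0.243, 0.1498]
tool_rot: [3.141, 0.0, 1.376]
clock: 19.05
position: [0.4625, 0.243, 0.2454]
tool_rot: [3.14, -0.001, 1.527]
clock: 19.55
position: [0.4621, 0.243, 0.2639]
tool_rot: [-3.141, 0.0, 1.57]
force: [-0.2, -0.8, -3.0]
grip_width: 0.0123
finger_force: 58.4
```

```bash
python3 -m inch '[[-0.005,-0.002,0,0,0,0,1],[-0.01,-0.003,0,0,0,0,1],[-0.015,-0.005,0,0,0,0,1],[-0.02,-0.005,0,0,0,0,1],[-0.025,-0.005,0,0,0,0,1]]' | head -3
python3 -m inch '[[-0.025,-0.005,0,0,0,0,1],[-0.025,-0.005,0,0,0,0,1],[-0.025,-0.004,0,0,0,0,1],[-0.02,-0.002,0,0,0,0,1],[-0.02,-0.001,0,0,0,0,1]]' | head -3
python3 -m inch '[[-0.015,0,0,0,0,0,1],[-0.011,0,0,0,0,0,1],[-0.007,0,0,0,0,0,1],[-0.004,0,0,0,0,0,1],[-0.001,0,0,0,0,0,1]]' | head -3
python3 -m inch '[[0,0,0,0,0,0,1],[0,0,0,0,0,0,1]]'
python3 b.py w11 cylinder_mouth:.19
python3 - <<'E'
from h import *
for c in ("scene","side"):
    cal,im=shot(c,c+"11")
    for l in ("cylinder_mouth","ball_center","ball_tray"):
        for d in landmark_of(l,c)[:2]: print(c,l,round(d["score"],2),np.round(d["xy"],1))
a=cv2.imread('pics/scene11.png')[110:310,170:370];b=cv2.imread('pics/side11.png')[120:320,230:430]
cv2.imwrite('pics/m11.png',np.hstack([cv2.resize(x,(400,400),interpolation=cv2.INTER_CUBIC) for x in (a,b)]))
E
```

```text
clock: 20.05
position: [0.4415, 0.1667, 0.2642]
tool_rot: [-3.141, 0.0, 1.571]
clock: 20.55
position: [0.4243, 0.0512, 0.2644]
tool_rot: [-3.142, -0.0, 1.57]
clock: 21.05
position: [0.4252, 0.015, 0.2643]
tool_rot: [-3.141, -0.0, 1.571]
clock: 21.25
position: [0.4253, 0.0156, 0.2643]
tool_rot: [-3.141, 0.0, 1.571]
force: [0.4, 0.2, -3.8]
grip_width: 0.0121
finger_force: 58.4
21.25 [0.4253 0.0156 0.2643] [-3.1415  0.      1.5714]
cylinder_mouth 0.7 [442.1 253.2] [0.5082 0.0143 0.19  ]
cylinder_mouth 0.6 [546.8  49.1] [0.556 0.137 0.19 ]
scene cylinder_mouth 0.92 [296.5 229.3]
scene cylinder_mouth 0.42 [267.3 187.2]
scene ball_center 0.39 [265.9 238.1]
scene ball_tray 0.84 [267.  250.2]
side cylinder_mouth 0.86 [312.6 216.6]
side cylinder_mouth 0.8 [330.1 187.5]
side ball_tray 0.64 [270.7 214.7]
```

View pics/m11.png

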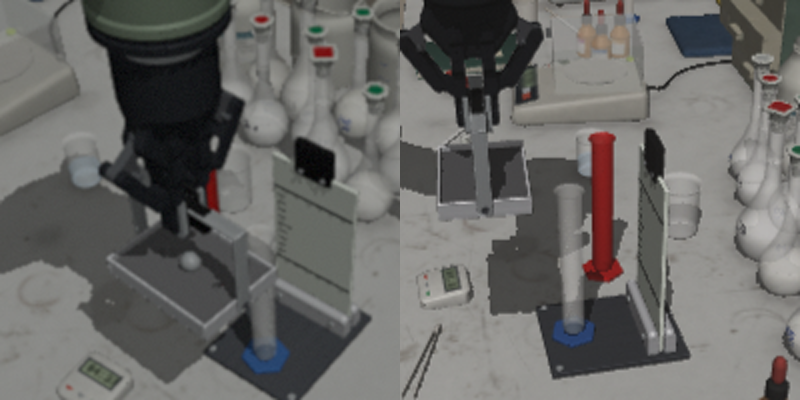

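The scene crop shows the ball in its seat, the plate upright, and the tray level next to the clear cylinder, just short of it. I'll close the gap by 10 mm and check.

```bash
python3 -m inch '[[0,0.002,0,0,0,0,1],[0,0.004,0,0,0,0,1],[0,0.003,0,0,0,0,1],[0,0.001,0,0,0,0,1],[0,0,0,0,0,0,1]]' >/dev/null
python3 -m inch '[[0,0,0,0,0,0,1],[0,0,0,0,0,0,1],[0,0,0,0,0,0,1],[0,0,0,0,0,0,1],[0,0,0,0,0,0,1]]'
python3 b.py w12 cylinder_mouth:.19
python3 - <<'E'
from h import *
for c in ("scene","side"):
    shot(c,c+"12")
    for l in ("cylinder","timer","indicator","beaker","ball_center"): print(c,l,[(round(d["score"],2),np.round(d["xy"]).tolist()) for d in landmark_of(l,c)[:2]])
a=cv2.imread('pics/scene12.png')[180:300,210:330];b=cv2.imread('pics/w12.png')[150:350,300:500]
cv2.imwrite('pics/m12.png',np.hstack([cv2.resize(x,(400,400),interpolation=cv2.INTER_CUBIC) for x in (a,b)]))
E
```

```text
clock: 22.75
position: [0.4353, 0.0152, 0.2644]
tool_rot: [3.142, -0.0, 1.571]
force: [-0.1, 0.6, -2.9]
grip_width: 0.012
finger_force: 58.4
22.75 [0.4353 0.0152 0.2644] [ 3.1416 -0.      1.5708]
cylinder_mouth 0.93 [425.8 247.8] [0.507  0.0175 0.19  ]
cylinder_mouth 0.83 [528.   53.1] [0.5557 0.1344 0.19  ]
scene cylinder [(0.68, [304.0, 287.0])]
scene timer [(0.81, [220.0, 304.0])]
scene indicator [(0.96, [420.0, 286.0])]
scene beaker [(0.69, [286.0, 206.0])]
scene ball_center [(0.55, [270.0, 245.0]), (0.54, [324.0, 264.0])]
side cylinder [(0.69, [310.0, 287.0]), (0.34, [314.0, 217.0])]
side timer [(0.72, [252.0, 266.0])]
side indicator [(0.82, [416.0, 342.0])]
side beaker [(0.62, [370.0, 235.0])]
side ball_center []
```

View pics/m12.png

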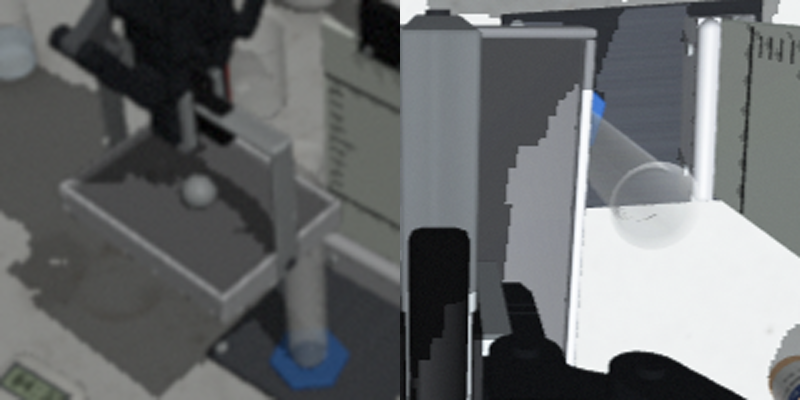

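The ball sits in its seat. In the wrist crop the tray's rim (column about 580) is beside the mouth circle (610–695) without covering it, with a gap of about 10 mm. The other objects haven't moved, so I'm handing in.

```bash
python3 -c "
from workcell import bot; print(bot.job_done())"
```

```text
the job is handed in; nothing more can be done
None
```

The job is handed in at about 23 s: the plate is seated upright in the stand slot to within about 1 mm of centre and released, and the tray is held level about 10 mm beside the cylinder's mouth, its underside about 13 mm above it, with the ball still in its seat and the other items where they were.

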